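Tap three specimen jars shut in order

ROBOT

A 7-joint arm with a two-finger parallel gripper is mounted at the origin on the work surface. World frame = base frame: x ahead of the robot, y to its left, z up, the work surface at z = 0. Lengths are in mm, angles in rad, forces in N, time in s.
With the tool pointing down it reaches from about 400 to 850 mm from the base axis. Payload 10.4 kg.
Tool frame: the origin (TCP) lies between the finger pads; the fingertips stand 14 mm ahead of it and the grasp point (between the pads) lies 5 mm behind it; z points along the fingers, y is the direction in which the jaws open and shut (so a half turn about z gives the same grasp; the last joint's range is limited). The gripper opens to 87 mm and grips with 3 to 60 N. Pads are 19 mm wide; open, the fingers measure 117 mm over their backs; the gripper's body (75 mm by 190 mm) begins 51 mm behind the grasp point.
Start: joints at [-1.329, 0.332, -0.065, 1.46, 0.022, 1.35, -0.088], TCP at [163.558, 603.241, 236.576] pointing down, gripper open.
Joint ranges: [-2.6, 2.6], [-0.5, 2.12], [-1.47, 1.34], [0.16, 2.42], [-1.27, 4.41], [0.06, 2.06], [-2.6, 2.6]. Speed limits (rad/s): [2.22, 2.22, 2.79, 2.79, 3.14, 3.14, 3.14].

INTERFACE

Orientations are given as [roll, pitch, yaw] about the fixed x, y, z axes, in that order (R = Rz(yaw) Ry(pitch) Rx(roll)).
In Python, from station import bot, imaging, spotter gives the robot as it stands.
- The arm moves only by the tool step_arm, never from a script. Its argument "rows" is a list that holds one entry, the list of rows, each a list of 7 numbers: the shift along the world's x, y, z in mm, then the turn, a rotation vector about the world's x, y, z in degrees, then the closure, from -1 (fully open) to 1 (shut). A call has 1 to 20 rows; each row is the pose to reach, as a shift and turn from the pose commanded when the call began; what a row does not reach only later rows make up. A row lasts 1/8 s, in which the tool goes at most 62.5 mm and 10.7 degrees, less where a joint would pass 70% of its speed; a pose out of reach is approached as far as the arm can. A call with a gripper value outside its range is refused whole. The fingers move at their own pace and stop on an object; the grip force is fixed at half the most. Time passes only in rows, so rows that repeat a pose let the fingers close. It gives the time, the measured TCP pose, the force and the opening at its end, in the units of the state.
- bot.observe(): the state, without advancing time (a new reading comes with each control period).
- imaging.capture(name): name is "scene" or "top"; returns a dict with "image" (420x560x3 uint8, red, green, blue), "K" (3x3 intrinsics, pixels), "xyz" and "attitude" of the camera in the world. Camera axes: x right, y up, looking along -z (the intrinsics and any distortion apply to the point x, -y, -z); pixel columns grow to the right and rows downward; lengths in mm; the calibration is good to about 2 mm. A picture is of the moment at which its call begins. There is no depth.
- bot.sign_off(): hands the job in, once; it reports no verdict.
Trained networks look in a picture, given as the dict that the camera call returned (one of the last four; its "shot" number tells which), for a name from the list of things; names that differ only in an ending like _2 or _b are one class to them, and where a whole thing is asked for, a point or a joint stands for the part that bears it (a point fixed in the world has none). Each returns a list of dicts, best first, with "confidence" (0 to 1); they miss things now and then, are a little off and sometimes report something else, mostly with a low value. They report only what shows in the picture. A call takes as long as a camera call. They do not tell look-alikes from the thing itself.
- spotter.cut_out(picture, target): "region" (420x560 bool, what is visible of it) and "extent" ([left, top, width, height] as shares, 0 to 1, of the picture: columns of its width, rows of its height, round what is visible of it).
- spotter.mark_of(picture, target): "xy" ([column, row] as shares, 0 to 1, of the picture: columns of its width, rows of its height: a listed point, or the origin of a listed thing).
The state is a dict: "time_s": time; "joints": joint angles; "joint_velocities": joint speeds; "joint_efforts": joint torques, N m; "eef_pos": TCP position; "eef_rot": TCP orientation; "ft_force": force on the tool from outside, world axes, zero at the start; "ft_torque": the same for the moment, N m; "finger_gap": finger opening in mm.
Only numpy, scipy, OpenCV 4.12 (cv2) and the standard library are available. Lean on these libraries where they do the work, as an engineer would, in place of code of your own. Each camera call takes 0.05 s, during which the arm holds its last target. There are 200 camera calls.

TASK

Shut the three open specimen jars by pressing their raised caps down lightly with the fingertips until each is fully home, in this order: first the tall round jar, then the square one, last the low wide one. Do not pick up, tip or shove the jars, and leave everything else on the bench where it is.

Things in the scene. Friction and masses are not known exactly. Their poses are not given: they have to be found in the camera images.
- jar_tall: Loose specimen jar of frosted pale plastic, the tall round one: body 52 mm in diameter, 84 mm high to the shoulder, about 0.2 kg. Origin: centre of its underside, z up. Its white cap stands proud on a neck, up to 10 mm above the shoulder of the jar; pressed straight down it slides onto the shoulder and stays where it is left.
- cap_tall_top (a point): Centre of the flat top of the tall round jar's cap (round, 50 mm across, 16 mm high in all; its raised centre 42 mm across). On the jar's axis, 100 mm above the jar's underside when the cap is home, up to 10 mm more when raised. The raised centre stands 6 mm above the rim and is flexible: it springs in at 4 N/mm, at most 6 mm, so a press dents it 1 mm, then slides the cap, then dents it more once home.
- cap_tall (a joint): How far the cap of the tall round jar has been pressed down, in m: 0 fully raised, 0.010 fully home on the shoulder (firm stop). Starts anywhere from 0 to 0.003. It slides along the jar's z axis against about 3 N of friction (plus 15 N per m/s), has no spring, and cannot come off.
- jar_square: Loose specimen jar of frosted pale plastic, the square one: body 62 x 62 mm, 60 mm high to the shoulder, about 0.24 kg. Origin: centre of its underside, z up. Its white cap stands proud on a neck, up to 10 mm above the shoulder of the jar; pressed straight down it slides onto the shoulder and stays where it is left.
- cap_square_top (a point): Centre of the flat top of the square jar's cap (square, 56 x 56 mm, 16 mm high in all; its raised centre 46 x 46 mm). On the jar's axis, 76 mm above the jar's underside when the cap is home, up to 10 mm more when raised. The raised centre stands 6 mm above the rim and is flexible: it springs in at 4 N/mm, at most 6 mm, so a press dents it 1 mm, then slides the cap, then dents it more once home.
- cap_square (a joint): How far the cap of the square jar has been pressed down, in m: 0 fully raised, 0.010 fully home on the shoulder (firm stop). Starts anywhere from 0 to 0.003. It slides along the jar's z axis against about 3 N of friction (plus 15 N per m/s), has no spring, and cannot come off.
- jar_low: Loose specimen jar of frosted pale plastic, the low wide round one: body 84 mm in diameter, 34 mm high to the shoulder, about 0.22 kg. Origin: centre of its underside, z up. Its white cap stands proud on a neck, up to 10 mm above the shoulder of the jar; pressed straight down it slides onto the shoulder and stays where it is left.
- cap_low_top (a point): Centre of the flat top of the low wide jar's cap (round, 80 mm across, 16 mm high in all; its raised centre 68 mm across). On the jar's axis, 50 mm above the jar's underside when the cap is home, up to 10 mm more when raised. The raised centre stands 6 mm above the rim and is flexible: it springs in at 4 N/mm, at most 6 mm, so a press dents it 1 mm, then slides the cap, then dents it more once home.
- cap_low (a joint): How far the cap of the low wide jar has been pressed down, in m: 0 fully raised, 0.010 fully home on the shoulder (firm stop). Starts anywhere from 0 to 0.003. It slides along the jar's z axis against about 3 N of friction (plus 15 N per m/s), has no spring, and cannot come off.
- tube_rack: Bystander: white rack of small capped tubes, 60 x 100 mm, 55 mm high, loose. Origin: centre of its underside.
- vial: Bystander: small amber vial with a white cap, 34 mm in diameter, 62 mm high, already shut, loose. Origin: centre of its underside.
- dish: Bystander: closed clear round dish, 92 mm in diameter, 16 mm high, loose. Origin: centre of its underside.
- pipette: Bystander: hand pipette lying on the table, 250 mm long along its x axis, 22 mm wide, 20 mm high, loose. Origin: on its underside, 105 mm from its tip (+x end).
- marker: Bystander: marker pen lying on the table, 125 mm long along its x axis, 13 mm thick, loose. Origin: on its underside, near its middle.
- spare_cap: Bystander: a spare round white cap lying on the table, 50 mm across, 10 mm high, loose. Origin: centre of its underside.
- block_shaker: Fixed equipment at the robot's right: pale grey tube shaker, 240 x 200 mm, 110 mm high. Origin: centre of its underside.
Not all that is in view belongs to the job. Leave any purple look-alike of the jar_tall alone. Leave any orange look-alike of the jar_square alone.

How it is judged (in metres and radians):
On the way, in this order (a step that is already met when the one before it is completed fails the run):
1. the tall round jar's cap is pressed home (value of joint cap_tall above 0.0085 m), for 0.1 s.
2. the square jar's cap is pressed home (value of joint cap_square above 0.0085 m), for 0.1 s.
3. the low wide jar's cap is pressed home (value of joint cap_low above 0.0085 m), for 0.1 s.
At the end, for the whole second after the job is handed in: All three caps are home (pressed at least 8.5 of their 10 mm), the jars stand upright on the table (within 0.08 rad), at rest and within 30 mm of where they began, and the rack, vial, dish, pipette, marker and spare cap are within 30 mm of where they began (value of joint each of cap_tall, cap_square, cap_low above 0.0085 m and angle between each of jar_tall, jar_square, jar_low's own z axis and vertical below 0.08 rad and height (world z) of each of jar_tall, jar_square, jar_low below 0.005 m and distance of each of jar_tall, jar_square, jar_low, tube_rack, vial, dish, pipette, marker, spare_cap from where it was at the start of the episode below 0.03 m and linear speed of each of jar_tall, jar_square, jar_low below 0.02 m/s); the robot touches nothing.
It fails at once if a later jar's cap is pressed (past 6 mm) before the one before it is home ((value of joint cap_square above 0.006 m and value of joint cap_tall below 0.008 m) or (value of joint cap_low above 0.006 m and value of joint cap_square below 0.008 m)).
It fails at once if a jar is pressed harder than 30 N (contact force between any of the fingers, the arm and jar_tall above 30 N or contact force between any of the fingers, the arm and jar_square above 30 N or contact force between any of the fingers, the arm and jar_low above 30 N).
It fails at once if a jar is lifted more than 10 mm, tipped more than 0.25 rad, or shoved more than 30 mm (height (world z) of any of jar_tall, jar_square, jar_low above 0.01 m or angle between any of jar_tall, jar_square, jar_low's own z axis and vertical above 0.25 rad or distance of any of jar_tall, jar_square, jar_low from where it was at the start of the episode above 0.03 m).
It fails at once if one of the other loose things is moved more than 30 mm (distance of any of tube_rack, vial, dish, pipette, marker, spare_cap from where it was at the start of the episode above 0.03 m).
It also fails if it takes over 51 s, if anything falls off the work surface, if the arm or the gripper's body presses on something with over 40 N, if the wrist force passes 120 N, or if a joint passes its speed limit or range.

## Working session

There is one attempt and no reset: what is moved stays moved. The work goes in short steps, Python scripts to look and compute and a tool call to move; the robot and the scene stay as the last step left them, time stands still between calls to the robot, and variables do not carry over. Pictures are saved under pics/ and viewed, about 8 in all and at most 12, crops included, and the job is handed in when it is done.

Besides the shell and the picture viewer there is one more tool, called after ">>>" by a JSON object that holds its "op" and its "data". step_arm: Moves the arm, as the interface text tells. Its arguments: {"type":"object","properties":{"rows":{"type":"array","items":{"type":"array","items":{"type":"array","items":{"type":"number"}}}}},"required":["rows"]}

```bash
mkdir -p pics; cat > h.py <<'E'
import numpy as np, cv2
from scipy.spatial.transform import Rotation as R
from station import bot, imaging, spotter
def Rm(p):
    a=np.array(p["attitude"],float)
    return a if a.shape==(3,3) else R.from_euler('xyz',a).as_matrix()
def ray(p,u,v):
    K=np.array(p["K"]); d=np.linalg.inv(K)@[u,v,1]; d=Rm(p)@[d[0],-d[1],-d[2]]
    return np.array(p["xyz"],float),d
def at(p,u,v,z):
    o,d=ray(p,u,v); return o+d*(z-o[2])/d[2]
def px(p,X):
    c=Rm(p).T@(np.array(X,float)-p["xyz"]); q=np.array(p["K"])@[c[0],-c[1],-c[2]]; return q[:2]/q[2]
def tri(p,a,q,b):
    o1,d1=ray(p,*a);o2,d2=ray(q,*b)
    A=np.stack([d1,-d2],1);s=np.linalg.lstsq(A,o2-o1,rcond=None)[0]
    x,y=o1+d1*s[0],o2+d2*s[1];return (x+y)/2,np.linalg.norm(x-y)
E
python3 - <<'E'
from h import *
s=imaging.capture("scene");t=imaging.capture("top")
print({k:v for k,v in s.items() if k!="image"},{k:v for k,v in t.items() if k!="image"})
for n,p in(("s",s),("t",t)): cv2.imwrite(f"pics/{n}0.png",cv2.resize(p["image"][:,:,::-1],(800,600)))
for c in("jar_tall","jar_square","jar_low"):
  for n,p in(("s",s),("t",t)):
    print(c,n,[(np.round(np.array(m["xy"])*[560,420],1),round(m["confidence"],2)) for m in spotter.mark_of(p,c.replace("jar","cap")+"_top")],
     [(np.round(np.array(m["extent"])*[560,420,560,420]),round(m["confidence"],2)) for m in spotter.cut_out(p,c)])
print(bot.observe())
E
```

```text
{'K': array([[405.7172971 ,   0.        , 278.68775933],
       [  0.        , 405.7172971 , 203.51776691],
       [  0.        ,   0.        ,   1.        ]]), 'xyz': array([1142.20175203,  393.09298112,  725.20888447]), 'attitude': array([0.9053205 , 0.0204539 , 2.21107677]), 'shot': 1} {'K': array([[429.76786074,   0.        , 279.91086841],
       [  0.        , 429.76786074, 211.03859411],
       [  0.        ,   0.        ,   1.        ]]), 'xyz': array([ 330.75585514, -109.70654653, 1415.58109011]), 'attitude': array([ 0.13412675,  0.02352863, -1.55943598]), 'shot': 2}
jar_tall s [(array([239. , 215.1]), 0.52), (array([213.1, 198.1]), 0.51)] [(array([204., 191.,  23.,  42.]), 0.91)]
jar_tall t [(array([167.2, 232.7]), 0.72), (array([200.2, 175. ]), 0.6), (array([302. , 179.9]), 0.47), (array([329.3, 183.4]), 0.41)] [(array([320., 178.,  18.,  19.]), 0.87), (array([296., 167.,  15.,  26.]), 0.58), (array([312., 220.,  22.,  25.]), 0.21)]
jar_square s [(array([288.6, 164.9]), 0.73), (array([255. , 180.8]), 0.67)] [(array([240., 178.,  30.,  34.]), 0.97), (array([276., 154.,  30.
[... 339 characters left out ...]
85)]
{'time_s': 0.7, 'joints': array([-1.32858165,  0.33216276, -0.06468197,  1.46006529,  0.02158859,
        1.34992663, -0.088495  ]), 'joint_velocities': array([-0.00069031,  0.00102576, -0.00035685,  0.0003038 , -0.00166097,
       -0.00055506, -0.00144044]), 'joint_efforts': array([ 5.59220607e-04, -6.22912645e+01,  2.52512429e-02, -3.90058565e+01,
       -6.09957799e-02,  3.17722047e-02,  8.58927478e-05]), 'eef_pos': array([163.57792598, 603.24287662, 236.61533529]), 'eef_rot': array([ 3.14146183e+00, -2.58693646e-05,  2.87676595e+00]), 'ft_force': array([0.0606977 , 0.16743343, 0.39072845]), 'ft_torque': array([-0.00638775,  0.01071261,  0.01016082]), 'finger_gap': 87.08773623248439}
```

View pics/s0.png

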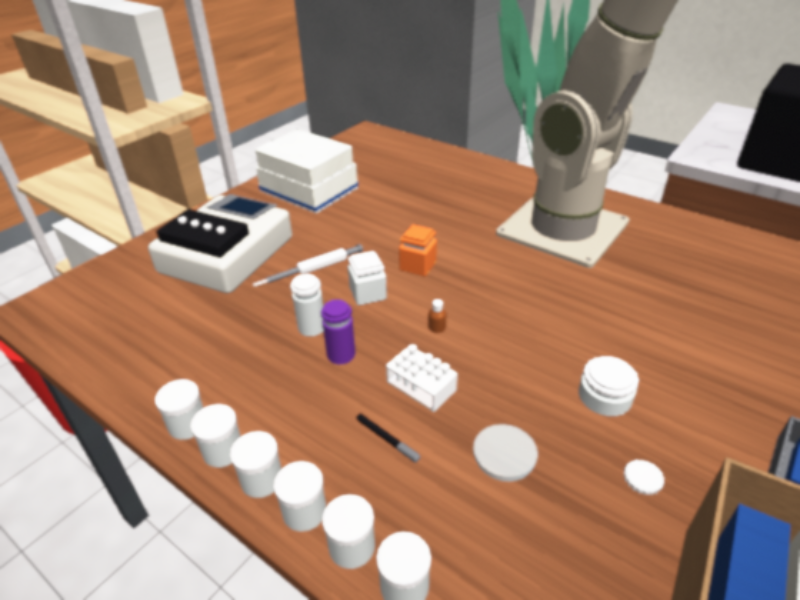

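View pics/t0.png

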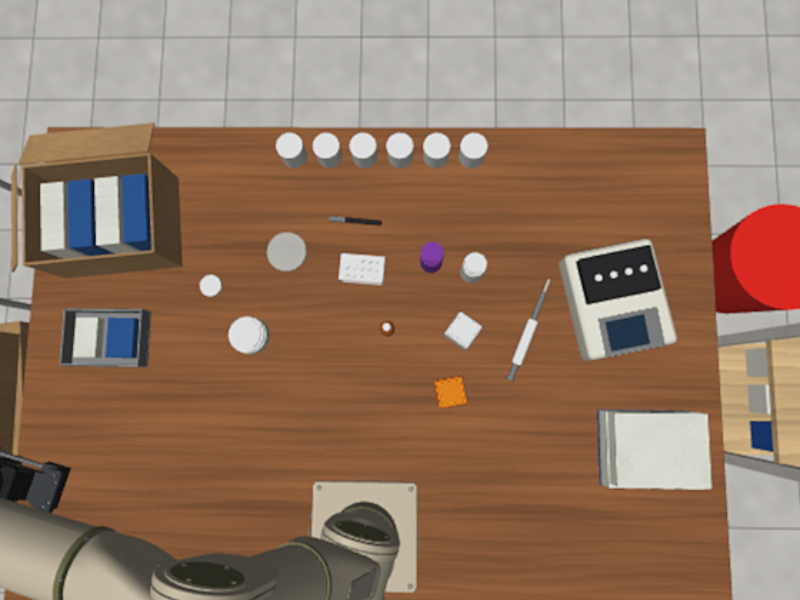

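The bright (white) jars are the targets. Candidates at 800x600 scale, scene/top:
- **Tall:** white (308,305)/(474,266) against purple (339,330)/(431,256).
- **Square:** white (367,278)/(463,330) against orange (417,250)/(450,391).
- **Low:** only (609,385)/(248,335). The six cups along the front edge are clutter.

I'll fit the known shapes to the masks in both views and confirm in one crop.

```bash
cat > fit.py <<'E'
from h import *
from scipy.optimize import minimize
def prism(r,sq,z0,z1):
    a=np.arange(0,2*np.pi,np.pi/24)
    P=np.stack([r*np.cos(a),r*np.sin(a)],1) if not sq else r*np.array([[1,1],[1,-1],[-1,-1],[-1,1]])
    return np.vstack([np.c_[P,np.full(len(P),z)] for z in(z0,z1)])
J={"tall":(0,26,84,25,21),"square":(1,31,60,28,23),"low":(0,42,34,40,34)}
def sil(p,n,x,y,raise_,yaw):
    sq,rb,h,rc,rt=J[n]; m=np.zeros((1680,2240),np.uint8)
    for r,a,b in((rb,0,h),(rc,h+raise_,h+10+raise_),(rt,h+raise_+10,h+16+raise_),(rc-3,h,h+10)):
        Q=prism(r,sq,a,b)@R.from_euler('z',yaw).as_matrix().T+[x,y,0]
        q=np.array([px(p,X) for X in Q]); 
        cv2.fillConvexPoly(m,cv2.convexHull(((q+.5)*4).astype(np.int32)),255)
    return cv2.resize(m,(560,420),interpolation=cv2.INTER_AREA)/255.
if __name__=="__main__":
    s=imaging.capture("scene");t=imaging.capture("top")
    seeds={"tall":[(215,213),(332,186)],"square":[(257,195),(324,231)],"low":[(426,270),(173,234)]}
    vis=[s["image"].copy(),t["image"].copy()]
    for n in J:
        masks=[]
        for p,sd in zip((s,t),seeds[n]):
            c=[m for m in spotter.cut_out(p,"jar_"+n) if m["region"][sd[1]-2:sd[1]+3,sd[0]-2:sd[0]+3].any()]
            masks.append(c[0]["region"] if c else None); print(n,c[0]["confidence"] if c else None, c and c[0]["region"].sum())
        x0=at(t,*seeds[n][1],J[n][2]+20)
        def cost(v,k=None):
            return sum(np.abs(sil(p,n,v[0],v[1],np.clip(v[2],7,10),v[3]/30)-m).sum()/m.sum() for i,(p,m) in enumerate(zip((s,t),masks)) if m is not None and (k is None or k==i))
        yaws=(0,15,30) if J[n][0] else (0,)
        for k in (None,0,1):
            if k is not None and masks[k] is None: continue
            best=min((minimize(cost,[x0[0],x0[1],9,y],args=(k,),method="Nelder-Mead",options=dict(initial_simplex=np.array([x0[0],x0[1],9,y])+np.array([[0,0,0,0],[15,0,0,0],[0,15,0,0],[0,0,-1.5,0],[0,0,0,8]]),maxiter=150)) for y in yaws),key=lambda r:r.fun)
            print(n,k,np.round(best.x,1),round(best.fun,3))
            if k is None:
                for p,v in zip((s,t),vis):
                    m=(sil(p,n,best.x[0],best.x[1],np.clip(best.x[2],7,10),best.x[3]/30)>.5).astype(np.uint8)
                    cv2.drawContours(v,cv2.findContours(m,0,1)[0],-1,(0,255,0),1)
    a=cv2.resize(vis[0][140:300,190:460],(800,474),interpolation=cv2.INTER_NEAREST)
    b=cv2.resize(vis[1][150:290,150:350],(800,560),interpolation=cv2.INTER_NEAREST)
    cv2.imwrite("pics/s1.png",a[:,:,::-1]);cv2.imwrite("pics/t1.png",b[:,:,::-1])
E
python3 fit.py
```

```text
tall 0.58 767
tall 0.64 285
tall None [ 593.4 -238.8    9.3    4.8] 0.214
tall 0 [ 5.932e+02 -2.403e+02  8.300e+00  3.000e-01] 0.096
tall 1 [ 592.9 -238.2    8.5    1.1] 0.097
square 0.86 812
square 0.95 414
square None [ 452.6 -215.9    8.9   28.2] 0.152
square 0 [ 452.1 -218.5    7.6   26.9] 0.057
square 1 [ 451.9 -214.8    8.9   28.8] 0.059
low 0.77 1270
low 0.58 628
low None [437.4 270.1   8.3   4.4] 0.175
low 0 [436.8 267.4   6.3  -7. ] 0.093
low 1 [437.3 271.6  10.1   5.5] 0.037
```

View pics/s1.png

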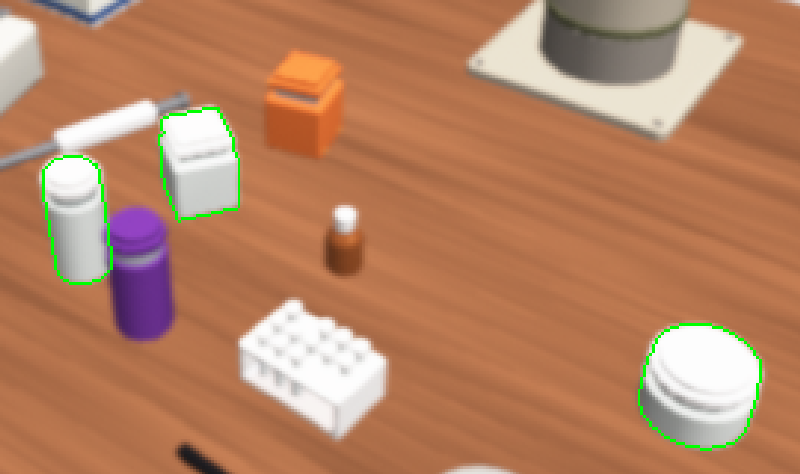

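View pics/t1.png

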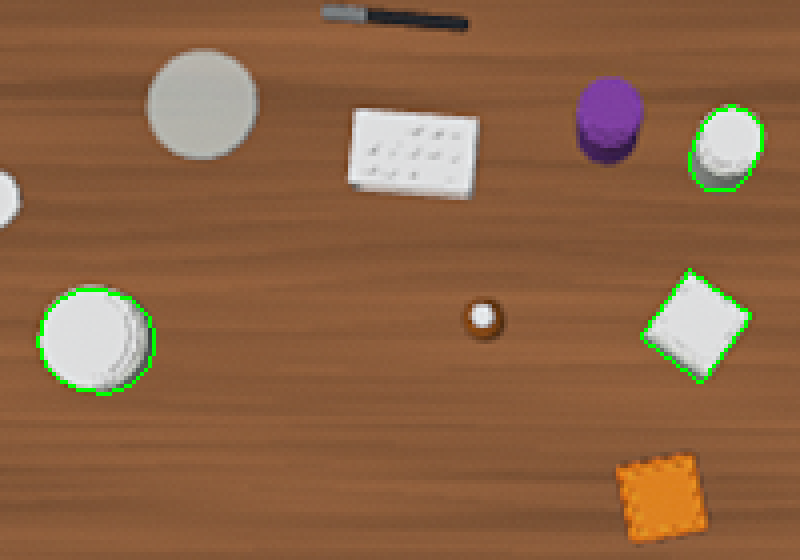

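The crops confirm it: the green outlines sit on the white tall jar at (75,220)/(728,147), the white square at (200,160)/(695,325) and the low wide jar at (700,385)/(97,340). The purple and orange ones are left out. The separate views agree within about 4 mm. I'll now go above the tall jar at (593,-239), jaws shut.

>>> {"op": "step_arm", "data": {"rows": [[[150,-180,0,0,0,0,1],[290,-350,0,0,0,0,1],[290,-350,0,0,0,0,1],[290,-350,0,0,0,0,1],[290,-350,0,0,0,0,1],[290,-350,0,0,0,0,1],[290,-350,0,0,0,0,1],[290,-350,0,0,0,0,1],[429,-842,0,0,0,0,1],[429,-842,0,0,0,0,1],[429,-842,0,0,0,0,1],[429,-842,0,0,0,0,1],[429,-842,0,0,0,0,1],[429,-842,0,0,0,0,1],[429,-842,0,0,0,0,1],[429,-842,0,0,0,0,1],[429,-842,0,0,0,0,1],[429,-842,0,0,0,0,1],[429,-842,0,0,0,0,1],[429,-842,0,0,0,0,1]]]}}

```text
time_s: 3.6
eef_pos: [592.9, -236.8, 236.8]
eef_rot: [3.14, 0.0, 2.879]
ft_force: [0.1, 0.4, -0.2]
finger_gap: 0.5
```

Settled above the tall jar. The tip is at z≈222.6; the cap top is expected at 107–110, and at 100 when home. I'll go down to 117, then slowly.

>>> {"op": "step_arm", "data": {"rows": [[[0,0,-50,0,0,0,1],[0,0,-90,0,0,0,1],[0,0,-105,0,0,0,1],[0,0,-107,0,0,0,1],[0,0,-109,0,0,0,1],[0,0,-111,0,0,0,1],[0,0,-112,0,0,0,1],[0,0,-113,0,0,0,1],[0,0,-114,0,0,0,1],[0,0,-115,0,0,0,1],[0,0,-116,0,0,0,1],[0,0,-117,0,0,0,1],[0,0,-117,0,0,0,1]]]}}

```text
time_s: 5.22
eef_pos: [592.7, -238.8, 119.6]
eef_rot: [3.142, 0.0, 2.877]
ft_force: [1.2, -1.1, 3.0]
finger_gap: 0.8
```

Contact: 3 N with the tip at 105.6, so the cap is sliding. Carrying on to tip z≈97.5.

>>> {"op": "step_arm", "data": {"rows": [[[0,0,-1,0,0,0,1],[0,0,-2,0,0,0,1],[0,0,-3,0,0,0,1],[0,0,-4,0,0,0,1],[0,0,-5,0,0,0,1],[0,0,-6,0,0,0,1],[0,0,-7,0,0,0,1],[0,0,-8,0,0,0,1],[0,0,-8,0,0,0,1],[0,0,-8,0,0,0,1]]]}}

```text
time_s: 6.48
eef_pos: [592.7, -238.9, 112.3]
eef_rot: [3.141, 0.001, 2.877]
ft_force: [-1.4, 0.4, 8.8]
finger_gap: 0.5
```

8.8 N, well above the 3 N friction, with the tip at 98.3 (100 − 2.2 mm dent): the tall cap is home. One more mm to be sure, then up and over to the square jar.

>>> {"op": "step_arm", "data": {"rows": [[[0,0,-1,0,0,0,1],[0,0,-1,0,0,0,1]]]}}

```text
time_s: 6.72
eef_pos: [592.8, -238.9, 111.6]
eef_rot: [3.141, 0.001, 2.877]
ft_force: [-1.6, 0.6, 10.9]
finger_gap: 0.8
```

>>> {"op": "step_arm", "data": {"rows": [[[0,0,20,0,0,0,1],[0,0,60,0,0,0,1],[0,0,60,0,0,0,1],[-50,8,60,0,0,0,1],[-100,16,60,0,0,0,1],[-141,23,60,0,0,0,1],[-141,23,60,0,0,0,1],[-141,23,60,0,0,0,1],[-141,23,60,0,0,0,1]]]}}

```text
time_s: 7.85
eef_pos: [452.2, -215.8, 170.5]
eef_rot: [-3.141, -0.0, 2.877]
ft_force: [0.2, -0.8, -0.1]
finger_gap: 0.4
```

Tall cap confirmed (force rises 10.9 N at 97.6). Next is the square: tip 156.6 now, target ≈73.5.

>>> {"op": "step_arm", "data": {"rows": [[[0,0,-40,0,0,0,1],[0,0,-62,0,0,0,1],[0,0,-66,0,0,0,1],[0,0,-68,0,0,0,1],[0,0,-70,0,0,0,1],[0,0,-71,0,0,0,1],[0,0,-72,0,0,0,1],[0,0,-73,0,0,0,1],[0,0,-74,0,0,0,1],[0,0,-75,0,0,0,1],[0,0,-76,0,0,0,1],[0,0,-76,0,0,0,1]]]}}

```text
time_s: 9.35
eef_pos: [451.7, -215.8, 94.6]
eef_rot: [3.142, 0.0, 2.877]
ft_force: [0.5, 0.5, 2.6]
finger_gap: 0.1
```

>>> {"op": "step_arm", "data": {"rows": [[[0,0,-1,0,0,0,1],[0,0,-2,0,0,0,1],[0,0,-3,0,0,0,1],[0,0,-4,0,0,0,1],[0,0,-5,0,0,0,1],[0,0,-6,0,0,0,1],[0,0,-7,0,0,0,1],[0,0,-7,0,0,0,1],[0,0,-7,0,0,0,1]]]}}

```text
time_s: 10.48
eef_pos: [451.7, -215.8, 88.0]
eef_rot: [3.141, 0.0, 2.877]
ft_force: [-1.2, 1.0, 9.6]
finger_gap: 0.6
```

9.6 N with the tip at 74.0: the square cap is home. One more mm, then across to the low jar at (437,270).

>>> {"op": "step_arm", "data": {"rows": [[[0,0,-1,0,0,0,1],[0,0,-1,0,0,0,1]]]}}

```text
time_s: 10.72
eef_pos: [451.8, -215.8, 87.2]
eef_rot: [3.141, 0.0, 2.877]
ft_force: [-1.2, 1.8, 11.7]
finger_gap: 0.5
```

>>> {"op": "step_arm", "data": {"rows": [[[0,0,20,0,0,0,1],[0,0,70,0,0,0,1],[0,0,90,0,0,0,1],[0,0,90,0,0,0,1],[20,200,90,0,0,0,1],[20,200,90,0,0,0,1],[20,200,90,0,0,0,1],[20,200,90,0,0,0,1],[-15,486,90,0,0,0,1],[-15,486,90,0,0,0,1],[-15,486,90,0,0,0,1],[-15,486,90,0,0,0,1],[-15,486,90,0,0,0,1],[-15,486,90,0,0,0,1],[-15,486,90,0,0,0,1],[-15,486,90,0,0,0,1]]]}}

```text
time_s: 12.72
eef_pos: [437.0, 268.5, 176.2]
eef_rot: [-3.141, -0.0, 2.874]
ft_force: [0.1, -0.4, -0.3]
finger_gap: 0.3
```

Now the low jar: tip 162.6, target ≈47.

>>> {"op": "step_arm", "data": {"rows": [[[0,0,-50,0,0,0,1],[0,0,-90,0,0,0,1],[0,0,-98,0,0,0,1],[0,0,-100,0,0,0,1],[0,0,-102,0,0,0,1],[0,0,-103,0,0,0,1],[0,0,-104,0,0,0,1],[0,0,-105,0,0,0,1],[0,0,-106,0,0,0,1],[0,0,-107,0,0,0,1],[0,0,-108,0,0,0,1],[0,0,-108,0,0,0,1]]]}}

```text
time_s: 14.22
eef_pos: [436.7, 270.3, 68.6]
eef_rot: [3.141, 0.0, 2.877]
ft_force: [-0.5, 0.3, 1.9]
finger_gap: 0.3
```

>>> {"op": "step_arm", "data": {"rows": [[[0,0,-1,0,0,0,1],[0,0,-2,0,0,0,1],[0,0,-3,0,0,0,1],[0,0,-4,0,0,0,1],[0,0,-5,0,0,0,1],[0,0,-6,0,0,0,1],[0,0,-7,0,0,0,1],[0,0,-7,0,0,0,1],[0,0,-7,0,0,0,1]]]}}

```text
time_s: 15.35
eef_pos: [436.7, 270.3, 62.1]
eef_rot: [3.141, 0.0, 2.877]
ft_force: [-1.6, -1.0, 9.2]
finger_gap: 0.4
```

>>> {"op": "step_arm", "data": {"rows": [[[0,0,-1,0,0,0,1],[0,0,-1,0,0,0,1]]]}}

```text
time_s: 15.6
eef_pos: [436.7, 270.4, 61.3]
eef_rot: [3.141, 0.0, 2.877]
ft_force: [-3.5, -0.5, 12.7]
finger_gap: 0.5
```

The low cap is home (12.7 N, tip 47.3). Next: retreat upward and towards the start, then check.

>>> {"op": "step_arm", "data": {"rows": [[[0,0,20,0,0,0,1],[0,0,80,0,0,0,1],[0,0,140,0,0,0,1],[0,0,170,0,0,0,1],[0,0,170,0,0,0,1],[-150,180,170,0,0,0,1],[-150,180,170,0,0,0,1],[-150,180,170,0,0,0,1],[-270,330,170,0,0,0,1],[-270,330,170,0,0,0,1],[-270,330,170,0,0,0,1],[-270,330,170,0,0,0,1],[-270,330,170,0,0,0,1],[-270,330,170,0,0,0,1]]]}}

```text
time_s: 17.35
eef_pos: [166.9, 599.3, 228.7]
eef_rot: [-3.139, 0.001, 2.877]
ft_force: [0.9, 0.1, -0.0]
finger_gap: 0.3
```

```bash
sed -i 's#pics/s1#pics/s2#;s#pics/t1#pics/t2#;s/np.clip(v\[2\],7,10)/np.clip(v[2],0,10)/;s/,7,10),best/,0,10),best/;s/\],9,y\]/],2,y]/g;s/-1.5,0\]/1.5,0]/' fit.py; python3 fit.py; python3 -c "from h import *;o=bot.observe();print(o['time_s'],o['ft_force'])"
```

```text
tall 0.98 727
tall 0.76 319
tall None [ 592.8 -237.9    1.2    4.7] 0.263
tall 0 [ 593.8 -239.6    1.8    3.5] 0.092
tall 1 [ 589.9 -235.7    2.7    4. ] 0.066
square 0.78 724
square 0.8 396
square None [ 4.520e+02 -2.153e+02  1.000e-01  2.790e+01] 0.211
square 0 [ 452.2 -218.    -1.2   26.5] 0.089
square 1 [ 452.  -214.     4.1  -18.8] 0.083
low 0.63 1246
low 0.89 574
low None [ 4.374e+02  2.691e+02 -1.000e-01  1.000e+01] 0.126
low 0 [ 4.392e+02  2.688e+02 -1.000e-01  5.300e+00] 0.059
low 1 [437.1 268.5   2.5   4.6] 0.065
17.75 [-0.01196451 -0.83416382  0.43629901]
```

View pics/s2.png

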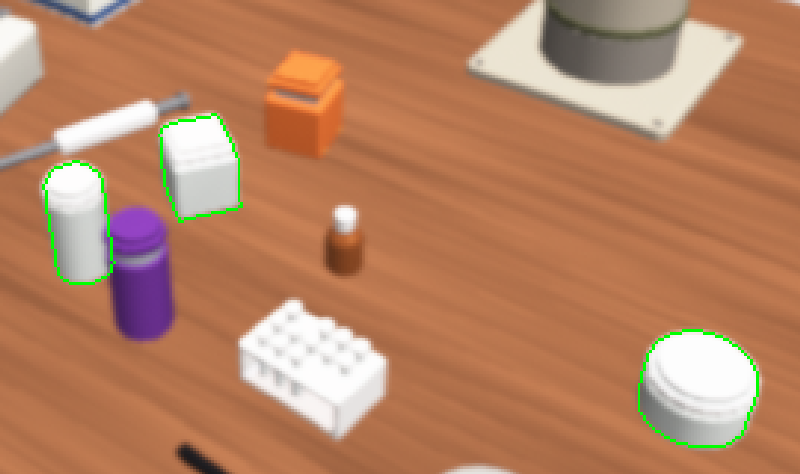

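The picture shows no neck gap on the three white jars at (75,220), (200,165) and (700,390). All three stand upright and unmoved, and the orange and purple look-alikes still show theirs. Handing in.

```bash
python3 -c "from station import bot;print(bot.sign_off())"
```

```text
the job is handed in; nothing more can be done
None
```

I pressed the three white jars' caps home in order (tall, square, low) with shut fingertips, then moved the arm clear and handed the job in at about 18 s of the 51 s allowed. `sign_off` gives no verdict, so the result rests on my own checks:

| Jar | Final force (limit 30 N) | Fingertip height at full press | Cap top when home |
|---|---|---|---|
| Tall | 10.9 N | 97.6 mm | 100 mm |
| Square | 11.7 N | 73.2 mm | 76 mm |
| Low | 12.7 N | 47.3 mm | 50 mm |

- **Caps home:** each force rose well above the 3 N sliding friction, with the tip 2–3 mm below the home height. This is what a home cap with a dented centre should give. The final picture shows no neck gap on any of the three jars.
- **Jars in place:** fitting the jar shapes to both cameras before and after puts each within about 1 mm of where it began. They stand upright.
- **Other things on the bench:** those in the scene crop I viewed (rack, vial, purple and orange look-alikes, most of the pipette) look unmoved. I did not measure them, and the spare cap was not in that crop, nor was most of the dish and marker. The arm passed above everything, and the wrist force was near zero after the retreat.
- **Disagreement:** the fits' estimates of remaining cap height were inconsistent. The combined fits gave about 0–1 mm, but single views gave up to 4 mm for the square and 2–3 mm for the tall and low. I put this down to top-camera pixels of about 3 mm and relied on the force and height readings.

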